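# Index the stone setter's turntable and push its lock home

## Robot

A 7-joint arm with a two-finger parallel gripper is mounted at the origin on the work surface. World frame = base frame: x ahead of the robot, y to its left, z up, the work surface at z = 0. Lengths are in m, angles in rad, forces in N, time in s.
With the tool pointing down it reaches from about 0.425 to 0.975 m from the base axis. Payload 16.7 kg.
Tool frame: the origin (TCP) lies between the finger pads; the fingertips stand ahead of it and the grasp point (between the pads) lies 3 mm ahead of it (tcp_to_tips is the x of the fingertips in the tool frame, in m); x points along the fingers, z is the direction in which the jaws open and shut, and the axes are right-handed (so a half turn about x gives the same grasp; the last joint's range is limited). The gripper opens to 85 mm and grips with 20 to 120 N. Pads are 22 mm wide; open, the fingers measure 114 mm over their backs; the gripper's body (76 mm by 85 mm) begins 54 mm behind the grasp point. The pads swing forward as they close: fully open they stand 13 mm farther back than shut.
Start: joints at [-1.317, 0.426, 0.074, 1.606, -0.034, 1.111, -0.067], TCP at [0.265, 0.621, 0.253] pointing down, gripper open.
Joint ranges: [-2.85, 2.85], [-0.5, 2.14], [-1.23, 1.37], [0.21, 2.46], [-1.02, 4.16], [0.16, 2.05], [-2.73, 2.73]. Speed limits (rad/s): [1.89, 1.89, 2.39, 2.39, 3.01, 3.01, 3.01].

## Interface

Orientations are given as a rotation vector (axis times angle).
In Python, from rig import move_pose, move_linear, set_joints, gripper_to, sleep, solve_ik, camera, MotionError, job_done, read_time_s, read_q, read_joint_vel, read_joint_torque, read_position, read_orientation, read_contact_force, read_ft_torque, read_grip_width, tcp_to_tips gives the robot as it stands. Calls block until the motion is done:
- move_pose(position, orientation): joint-space move of the TCP to a pose.
- move_linear(position, ori=None, speed=0.15, guard=None): straight line of the TCP; ori=None keeps the orientation; speed is the mean speed in m/s. With guard (N) it stops when the force on the tool has changed by that much, and returns True; else False.
- set_joints(angles): joint-space move.
- gripper_to(opening): opening from 0.0 (shut) to 1.0 (fully open); the grip force is fixed at half the most; returns when the fingers have stopped.
- sleep(seconds).
- solve_ik(position, orientation): joint angles nearest the present ones, or None.
- camera(name): name is "scene" or "top" or "wrist"; returns a dict with "color" (480x640x3 uint8, red, green, blue), "fx", "fy", "cx", "cy" (pixels), "distortion" ([k1, k2, p1, p2, k3] as OpenCV has them; the pictures are not rectified), "rvec" (rotation vector, rad) and "tvec" (3), from world to camera coordinates, as OpenCV has them; the wrist camera has in their place "T_tool_cam" (4x4, takes a point from camera to tool coordinates, whose origin is the TCP and whose axes are the tool frame's). Camera axes: x right, y down, z forward; pixel columns grow to the right and rows downward; lengths in m; the calibration is good to about 2 mm. A picture is of the moment at which its call begins: read the wrist's pose just before it. There is no depth.
A pose or a line that the arm cannot do raises MotionError and nothing moves.
- job_done(): hands the job in, once; it reports no verdict.
Readings, each from a call of its own:
- read_time_s(): time.
- read_q(): joint angles.
- read_joint_vel(): joint speeds.
- read_joint_torque(): joint torques, N m.
- read_position(): TCP position.
- read_orientation(): TCP orientation.
- read_contact_force(): force on the tool from outside, world axes, zero at the start.
- read_ft_torque(): the same for the moment, N m.
- read_grip_width(): opening from 0.0 (shut) to 1.0 (fully open).
Only numpy, scipy, OpenCV 4.12 (cv2) and the standard library are available. Lean on these libraries where they do the work, as an engineer would, in place of code of your own. Each camera call takes 0.05 s, during which the arm holds its last target.

## Task

Push the blue dial of the stone setter's turntable round by its black stud until the white index mark on the dial lines up with the red line on the white scale ring. Then, with the fingertips, push the yellow lock tab towards the dial until it is fully home, leaving the marks lined up. Only push, lift nothing: the ring stand stays seated on the dial, and the tray, jar and brass punch around it stay where they are.

Things in the scene. Friction and masses are not known exactly. Their poses are not given: they have to be found in the camera images.
- fixture: Fixed turntable base: grey round housing, 190 mm diameter, bolted to the table. Origin: on the dial's axis, at table level; z up. On its own -y side a grey lug 56 mm wide and 34 mm high reaches out to 160 mm from the axis and carries the lock tab. A white scale ring (186 mm diameter, top 34 mm above the table) lies on the housing, with thin black lines every 15 degrees and one broad red line; it does not move. The base is turned at most 0.4 rad from the table's axes.
- dial (a joint): Angle of the blue dial about its upright axis, rad, counter-clockwise seen from above is positive. It turns freely either way with no stops (any number of turns), with a drag of 0.08 N m (about 1.5 N at the stud), and stays where it is left, coasting less than 0.02 rad after a push at 40 mm/s. Dial: 140 mm diameter, top 42 mm above the table. At 0 the index mark points along the fixture's +x.
- index_mark (a point): Outer end of the white index mark (a radial line 4 mm wide on the blue dial), 71 mm from the axis, 42 mm above the table; turns with the dial. It is diametrically opposite the black stud.
- target_line (a point): Inner end of the red target line (radial, 4 mm wide, 21 mm long) on the white scale ring, 71 mm from the axis, 34 mm above the table; fixed. When the marks line up it is right under the point index_mark, seen from above.
- stud_top (a point): Centre of the top of the black upright stud, a rigid cylinder of 14 mm diameter standing on the dial 55 mm from the axis, from the dial's top (42 mm above the table) to 83 mm. Turns with the dial.
- lock (a joint): How far the yellow lock tab has been pushed towards the dial, along the fixture's +y, m: 0 to 0.002 out (at the start), 0.018 fully home at a hard stop. Slides with 2 N drag, stays where it is left.
- lock_top (a point): Centre of the top of the yellow lock tab: an upright tab 26 mm wide (fixture x), 10 mm thick (fixture y), from just above the lug (36 mm above the table) to 70 mm. At the start it stands about 130 mm from the dial's axis on the fixture's -y side and, home, 112 mm.
- ring_stand: Small wooden ring cone on a brass foot 30 mm in diameter, 42 mm high, with a gold ring on it; loose, standing in a 4 mm high steel seat at the centre of the dial and turning with it; its top is 84 mm above the table. Origin: centre of its underside, 42 mm above the table. Not to be lifted.
- ring_tray: Bystander: grey tray of rings, 170 x 110 x 24 mm, loose; origin at the centre of its underside.
- gem_jar: Bystander: small clear jar with black lid, 48 mm diameter, 52 mm high, loose; origin at the centre of its underside.
- punch: Bystander: brass hand punch standing on its 34 mm wide foot, 74 mm high, loose; origin at the centre of its underside.

How it is judged:
By the outcome, as a careful person would: the job done as asked, in the order asked, and still so for the second after the job is handed in, with the robot touching nothing.
It also fails if it takes over 58 s, if anything falls off the work surface, if the arm or the gripper's body presses on something with over 40 N, if the wrist force passes 120 N, or if a joint passes its speed limit or range.

## Working session

There is one attempt and no reset: what is moved stays moved. The work goes in short steps, each a Python script; the robot and the scene stay as the last script left them, time stands still between calls to the robot, and variables do not carry over. Pictures are saved under pics/ and viewed, and the job is handed in when it is done.

```bash
ls; mkdir -p pics; cat > h.py <<'E'
import numpy as np, cv2
from rig import *
def cam(name, fn=None):
    p=np.array(read_position()); o=np.array(read_orientation())
    c=camera(name); 
    if name=='wrist':
        T=np.eye(4); T[:3,:3]=cv2.Rodrigues(o)[0]; T[:3,3]=p
        c['Twc']=T@np.array(c['T_tool_cam'])
    else:
        R=cv2.Rodrigues(np.array(c['rvec'],float))[0]; t=np.array(c['tvec'],float).ravel()
        T=np.eye(4); T[:3,:3]=R.T; T[:3,3]=-R.T@t; c['Twc']=T
    c['K']=np.array([[c['fx'],0,c['cx']],[0,c['fy'],c['cy']],[0,0,1.]]); c['d']=np.array(c['distortion'],float)
    if fn: cv2.imwrite('pics/'+fn, c['color'][:,:,::-1])
    return c
def ray(c,px,z):
    px=np.array(px,float).reshape(-1,1,2)
    n=cv2.undistortPoints(px,c['K'],c['d']).reshape(-1,2)
    d=np.c_[n,np.ones(len(n))]@c['Twc'][:3,:3].T; o=c['Twc'][:3,3]
    return o+d*((z-o[2])/d[:,2])[:,None]
def proj(c,P):
    T=np.linalg.inv(c['Twc'])
    return cv2.projectPoints(np.array(P,float).reshape(-1,1,3),cv2.Rodrigues(T[:3,:3])[0],T[:3,3],c['K'],c['d'])[0].reshape(-1,2)
def blobs(mask,amin=15):
    n,l,s,ce=cv2.connectedComponentsWithStats(mask.astype(np.uint8))
    return sorted([(int(s[i,4]),ce[i].round(1).tolist(),s[i,:4].tolist()) for i in range(1,n) if s[i,4]>=amin],reverse=True)
E
python3 - <<'E'
from h import *
for n in ['top','scene','wrist']:
    c=cam(n,n+'0.png'); print(n,c['fx'],c['Twc'][:3,3].round(3))
print(read_time_s(),read_position(),read_orientation(),tcp_to_tips,read_grip_width())
E
```

```text
pics
top 460.6677948053088 [0.535 0.067 0.944]
scene 506.0896676977324 [ 1.093 -0.419  0.545]
wrist 408.54711340033055 [0.193 0.651 0.374]
0.15 [0.26513228 0.62041623 0.25277529] [-0.90739629  1.37444288  0.90637019] 0.022 1.0003080262587822
```

View pics/top0.png

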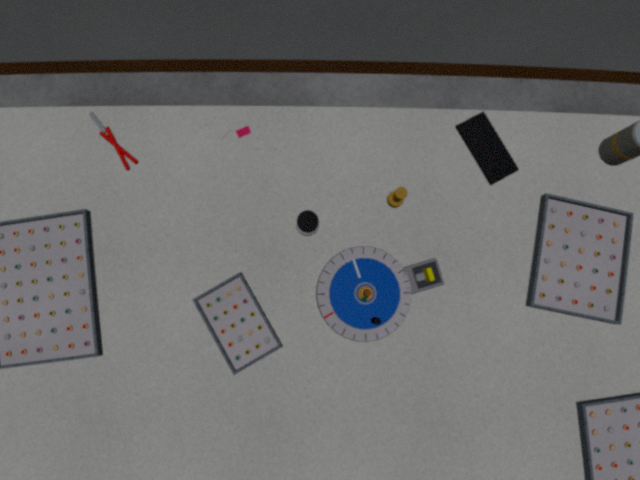

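View pics/scene0.png

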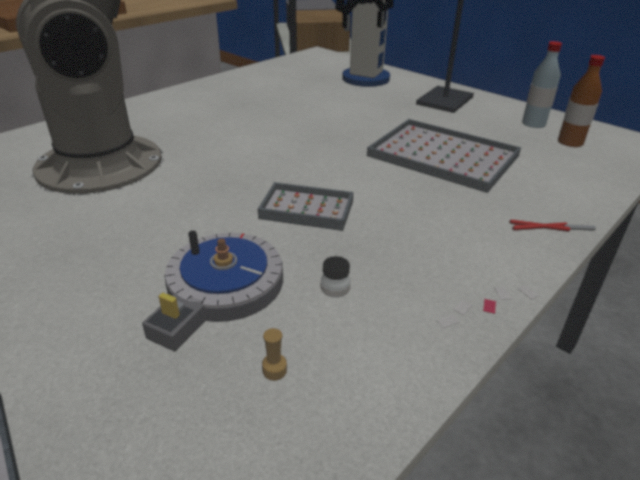

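The top picture shows the dial centred near (363,293), the stud top near (376,321), the index mark near (357,268), the red line near (328,315) and the lock tab near (430,274). Next I'll measure these.

```bash
cat >> h.py <<'E'
def circ(P):
    A=np.c_[2*P[:,:2],np.ones(len(P))]; b=(P[:,:2]**2).sum(1)
    s=np.linalg.lstsq(A,b,rcond=None)[0]; return s[:2],np.sqrt(s[2]+s[0]**2+s[1]**2)
def masks(c):
    hsv=cv2.cvtColor(c['color'],cv2.COLOR_RGB2HSV); h,s,v=[hsv[...,i].astype(int) for i in range(3)]
    return dict(blue=(h>100)&(h<125)&(s>140)&(v>60), red=((h<8)|(h>172))&(s>70)&(v>90), yellow=(h>22)&(h<35)&(s>150)&(v>100),
      white=(s<70)&(v>125), dark=(v<50))
def disc(c,pred=None):
    m=masks(c)['blue'].astype(np.uint8)
    cn=max(cv2.findContours(m,cv2.RETR_EXTERNAL,cv2.CHAIN_APPROX_NONE)[0],key=cv2.contourArea).reshape(-1,2)
    P=ray(c,cn,0.042)
    for i in range(6):
        ctr,r=circ(P); e=np.abs(np.hypot(*(P[:,:2]-ctr).T)-r); P=P[e<max(0.0015,np.percentile(e,90))]
    return ctr,r,e.std()
E
python3 - <<'E'
from h import *
for n in ['top','scene']:
    c=cam(n); m=masks(c); ctr,r,e=disc(c); print(n,'disc',ctr.round(4),r.round(4),e.round(5))
    px=proj(c,[*ctr,0.042])[0]; print(px)
    for k in ['red','yellow','white','dark']:
        for b in blobs(m[k],8)[:60]:
            if np.hypot(b[1][0]-px[0],b[1][1]-px[1])<110: 
                P={z:(ray(c,b[1],z)[0][:2]) for z in (0.034,0.042,0.07,0.083)}
                print(k,b,{z:(p.round(4).tolist(),np.hypot(*(p-ctr)).round(4),np.arctan2(*(p-ctr)[::-1]).round(3)) for z,p in P.items()})
c=cam('top'); cv2.imwrite('pics/topz.png',cv2.resize(c['color'][230:360,290:460,::-1],None,fx=4.5,fy=4.5,interpolation=cv2.INTER_CUBIC))
E
```

```text
top disc [ 0.5476 -0.0568] 0.0673 0.00029
[364.33744404 292.99606177]
red (31, [328.2, 314.8], [324, 312, 10, 7]) {0.034: ([0.5049, 0.0133], np.float64(0.0821), np.float64(2.119)), 0.042: ([0.5051, 0.0138], np.float64(0.0824), np.float64(2.113)), 0.07: ([0.506, 0.0154], np.float64(0.0834), np.float64(2.093)), 0.083: ([0.5065, 0.0162], np.float64(0.0838), np.float64(2.084))}
yellow (66, [429.9, 273.8], [426, 268, 8, 13]) {0.034: ([0.5863, -0.1896], np.float64(0.1383), np.float64(-1.287)), 0.042: ([0.5859, -0.1873], np.float64(0.136), np.float64(-1.286)), 0.07: ([0.5843, -0.1794], np.float64(0.128), np.float64(-1.28)), 0.083: ([0.5836, -0.1758], np.float64(0.1242), np.float64(-1.277))}
white (179741, [312.2, 295.3], [0, 106, 640, 374]) {0.034: ([0.5426, 0.0448], np.float64(0.1018), np.float64(1.62)), 0.042: ([0.5425, 0.045], np.float64(0.102), np.float64(1.621)), 0.07: ([0.5423, 0.0457], np.float64(0.1027), np.float64(1.623)), 0.083: ([0.5422, 0.0461], np.float64(0.103), np.float64(1.624))}
white (41, [355.8, 267.3], [352, 259, 8, 19]) {0.034: ([0.5984, -0.0413], np.float64(0.053), np.
[... 3326 characters left out ...]
loat64(-2.16)), 0.083: ([0.4327, 1.4947], np.float64(0.5161), np.float64(-2.072))}
dark (27, [573.7, 88.2], [570, 81, 9, 16]) {0.034: ([0.6188, 1.2164], np.float64(0.7336), np.float64(-1.655)), 0.042: ([0.6262, 1.1908], np.float64(0.7585), np.float64(-1.643)), 0.07: ([0.6522, 1.1011], np.float64(0.8467), np.float64(-1.605)), 0.083: ([0.6643, 1.0594], np.float64(0.888), np.float64(-1.589))}
dark (14, [588.5, 63.9], [587, 58, 4, 13]) {0.034: ([0.5577, 1.5079], np.float64(0.4563), np.float64(-1.844)), 0.042: ([0.5661, 1.4777], np.float64(0.4834), np.float64(-1.81)), 0.07: ([0.5955, 1.372], np.float64(0.5816), np.float64(-1.718)), 0.083: ([0.6091, 1.323], np.float64(0.6284), np.float64(-1.685))}
```

View pics/topz.png

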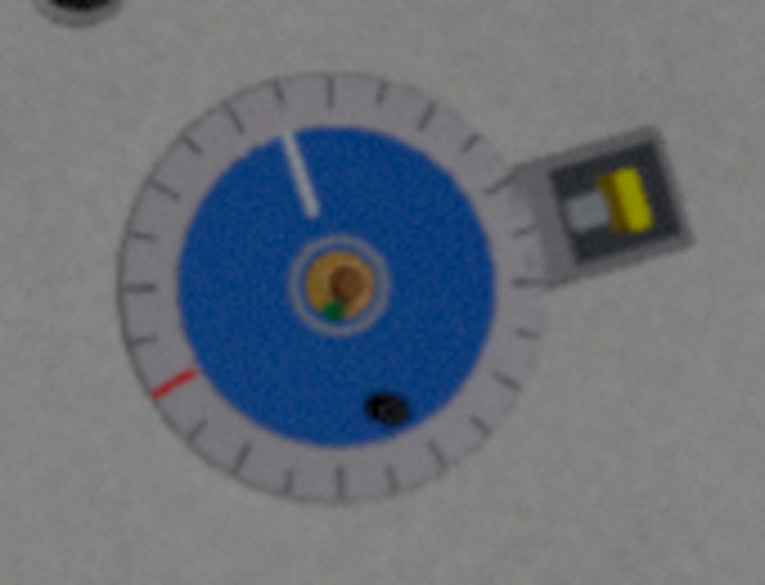

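```bash
cat >> h.py <<'E'
def rv(ang):  # tool x down, tool z horizontal at angle ang
    x=np.array([0,0,-1.]); z=np.array([np.cos(ang),np.sin(ang),0]); y=np.cross(z,x)
    return cv2.Rodrigues(np.c_[x,y,z])[0].ravel()
C=np.array([0.5476,-0.0568])
def toolpos(th,back,z,r=0.055,C=C):  # th stud angle
    e=np.array([np.cos(th),np.sin(th)]); t=np.array([-e[1],e[0]])
    return [*(C+r*e-back*t),z]
E
python3 - <<'E'
from h import *
th0=-2.83
print(read_q())
for flip in (0,np.pi):
    for th in (-2.83,-1.9,-1.02):
        q=solve_ik(toolpos(th,.022,.074),rv(th+np.pi/2+flip)); print(flip,th,None if q is None else np.round(q,2))
    a=0.29+np.pi/2
    for s in (0.17,.13):
        q=solve_ik([*(C-s*np.array([np.cos(a),np.sin(a)])),.068],rv(a+flip)); print('lock',None if q is None else np.round(q,2))
E
```

```text
[-1.31649916  0.42631382  0.07390265  1.60618692 -0.0341126   1.11077539
 -0.06708204]
0 -2.83 [-0.67  0.52  0.81  2.19 -0.62  0.67 -0.68]
0 -1.9 [-0.54  0.55  0.78  2.13 -0.61  0.7   0.33]
0 -1.02 [-0.41  0.58  0.66  2.01 -0.53  0.73  1.12]
lock [-0.06  0.61  0.43  1.85 -0.36  0.75  2.42]
lock [-0.12  0.58  0.41  1.91 -0.34  0.72  2.35]
3.141592653589793 -2.83 [-0.37  0.41  0.42  2.18 -0.29  0.6   2.14]
3.141592653589793 -1.9 [ 0.88  0.64 -1.03  2.05  0.74  0.87  2.24]
3.141592653589793 -1.02 [-0.63  0.75  1.01  2.02 -0.86  0.87 -1.72]
lock [-0.28  0.71  0.74  1.86 -0.64  0.83 -0.48]
lock [-0.3   0.65  0.68  1.92 -0.58  0.78 -0.58]
```

```bash
python3 - <<'E'
from h import *
th=-2.83
move_pose(toolpos(th,.045,.20),rv(th+np.pi/2)); gripper_to(0.0)
print(read_time_s(),np.round(read_q(),2),read_position(),read_contact_force())
c=cam('wrist','w1.png'); ctr,r,e=disc(c); print(ctr,r,e)
E
```

```text
3.5083 [-0.88  0.25  0.95  2.12 -0.26  0.89 -1.04] [ 0.48142642 -0.03083869  0.19998831] [ 0.39005555 -0.4536497   0.1863751 ]
[ 0.54870075 -0.05707435] 0.06819579450154008 0.00014267105507041004
```

View pics/w1.png

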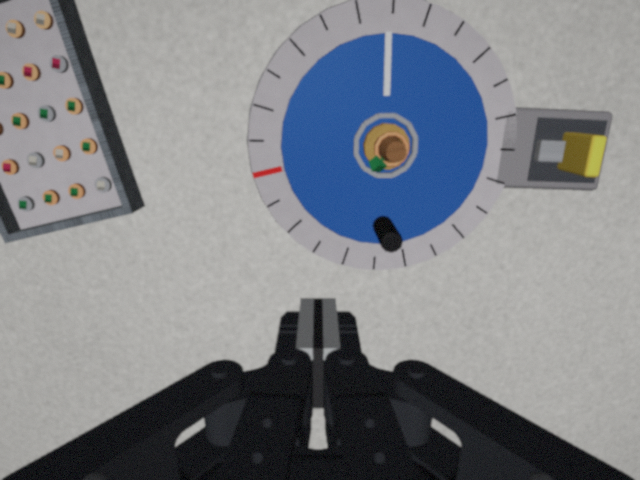

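The wrist view shows the dial centre near (387,145), the index mark at the top near (388,65), the red line at (268,172), the stud at (388,235) and the yellow tab at (585,155). The shut fingertips are at (318,300).

```bash
cat >> h.py <<'E'
def marks(c,ctr=None):
    """angles about centre: index (z .042), red (z .034)"""
    m=masks(c)
    if ctr is None: ctr,r,e=disc(c)
    out={'ctr':ctr}
    H,W=m['red'].shape; uv=np.stack(np.meshgrid(np.arange(W),np.arange(H)),-1).reshape(-1,2)
    for k,mk,z,lo,hi in (('index',m['white'],.042,.036,.063),('red',m['red'],.034,.074,.094)):
        P=ray(c,uv,z)[:,:2]-ctr; rr=np.hypot(*P.T)
        s=mk.reshape(-1)&(rr>lo)&(rr<hi)
        n,l,st,_=cv2.connectedComponentsWithStats(s.reshape(H,W).astype(np.uint8))
        i=1+np.argmax(st[1:,4]); Q=P[l.reshape(-1)==i]
        u=Q.mean(0); a0=np.arctan2(u[1],u[0]); out[k]=a0; out[k+'_n']=len(Q); out[k+'_r']=(np.hypot(*Q.T).min().round(4),np.hypot(*Q.T).max().round(4))
    y=blobs(m['yellow'],30)
    if y: out['tab']=ray(c,y[0][1],.07)[0][:2]-ctr
    return out
E
python3 - <<'E'
from h import *
for n in('wrist','top'):
    c=cam(n); print(n,marks(c))
    m=masks(c)['yellow'].astype(np.uint8); ct=max(cv2.findContours(m,0,2)[0],key=cv2.contourArea)
    b=cv2.boxPoints(cv2.minAreaRect(ct)); print(b.round(1).tolist(),(ray(c,b,.07)[:,:2]).round(4).tolist())
c=cam('wrist');cv2.imwrite('pics/w1z.png',cv2.resize(c['color'][90:200,490:630,::-1],None,fx=5,fy=5))
E
```

```text
wrist {'ctr': array([ 0.54873664, -0.05708924]), 'index': np.float64(0.31848620356246427), 'index_n': 333, 'index_r': (np.float64(0.0361), np.float64(0.0625)), 'red': np.float64(2.1177535650528863), 'red_n': 167, 'red_r': (np.float64(0.0741), np.float64(0.093)), 'tab': array([ 0.03460748, -0.11059115])}
[[555.5999755859375, 167.6999969482422], [565.9000244140625, 127.5], [597.0999755859375, 135.5], [586.7999877929688, 175.6999969482422]] [[0.5703, -0.1588], [0.5942, -0.1536], [0.5964, -0.1747], [0.5722, -0.1805]]
top {'ctr': array([ 0.54831236, -0.05651519]), 'index': np.float64(0.3136685143722283), 'index_n': 28, 'index_r': (np.float64(0.0364), np.float64(0.0625)), 'red': np.float64(2.1282937321337396), 'red_n': 27, 'red_r': (np.float64(0.0741), np.float64(0.0925)), 'tab': array([ 0.03580259, -0.12289762])}
[[425.5, 268.5], [430.29998779296875, 266.8999938964844], [434.5, 279.5], [429.70001220703125, 281.1000061035156]] [[0.5944, -0.1711], [0.5975, -0.1805], [0.5735, -0.1881], [0.5704, -0.1787]]
```

View pics/w1z.png

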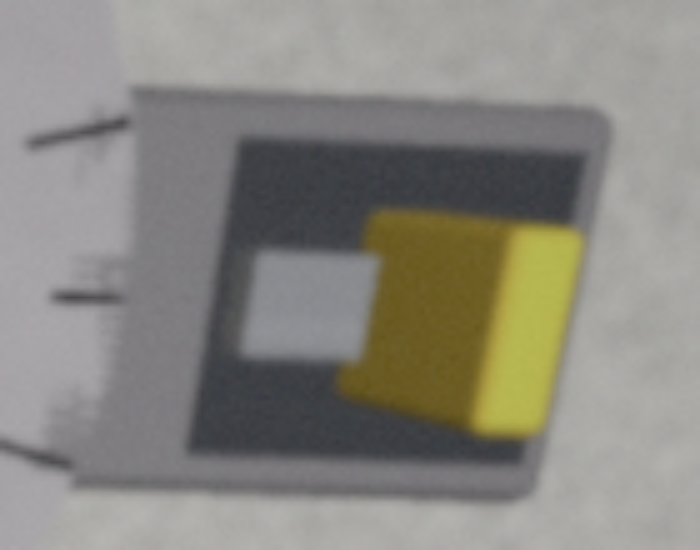

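```bash
sed -i 's/^C=np.array.*/C=np.array([0.5486,-0.0570])/' h.py; python3 - <<'E'
from h import *
th=-2.823; Z=.074
print(move_linear(toolpos(th,.045,Z,),rv(th+np.pi/2),speed=.15,guard=8),read_position())
print(move_linear(toolpos(th,.021,Z),speed=.03),np.round(read_contact_force(),1))
for t in np.linspace(th,-1.024-.4,8)[1:]:
    move_linear(toolpos(t,.021,Z),rv(t+np.pi/2),speed=.035)
    print(round(t,3),np.round(read_contact_force(),1),round(read_time_s(),2))
c=cam('wrist','w2.png'); c2=cam('top','t2.png')
try: print(marks(c2,C))
except Exception as e: print(e)
E
```

```text
False [ 0.48267564 -0.03160903  0.07457009]
False [0.7 0.  0.6]
-2.623 [-0.6 -0.3  0.3] 6.13
-2.423 [ 0.4 -0.  -0.6] 6.62
-2.223 [-0.3 -0.3 -0.4] 7.1
-2.024 [ 0.4 -0.  -0.5] 7.58
-1.824 [ 0.3 -0.   0.9] 8.07
-1.624 [-0.2 -0.3  0.3] 8.55
-1.424 [ 0.4 -1.   0.2] 9.03
{'ctr': array([ 0.5486, -0.057 ]), 'index': np.float64(1.75862486658019), 'index_n': 26, 'index_r': (np.float64(0.0368), np.float64(0.0628)), 'red': np.float64(2.128145466127675), 'red_n': 27, 'red_r': (np.float64(0.0746), np.float64(0.0931))}
```

View pics/w2.png

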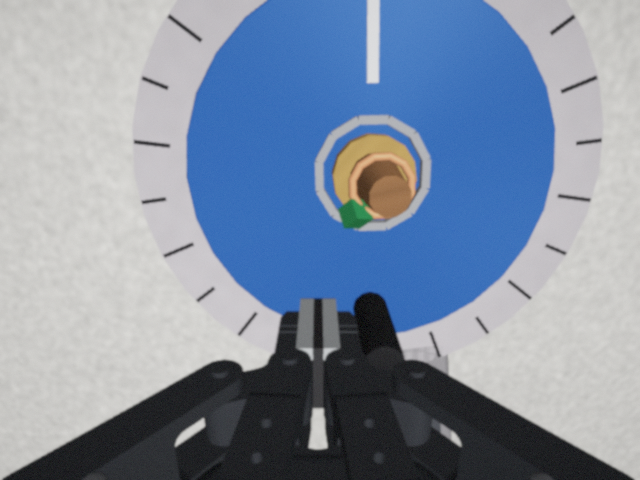

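View pics/t2.png

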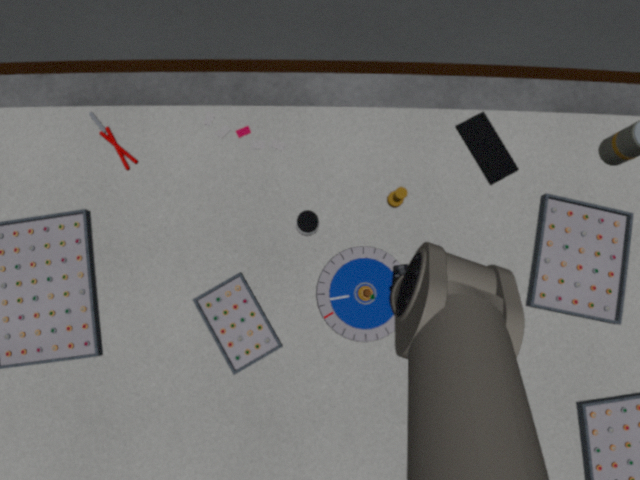

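The wrist picture shows the stud in contact at the right finger, near (375,320), with the index mark at (373,40) and the ring stand upright in its seat. The top picture shows the mark at (340,297), about 0.37 rad short of the red line. I'll keep going to a little short of it.

```bash
python3 - <<'E'
from h import *
Z=.074
c=cam('wrist'); 
try: print(marks(c,C)['index'])
except Exception as e: print(e)
for t in (-1.27,-1.11):
    move_linear(toolpos(t,.021,Z),rv(t+np.pi/2),speed=.03)
print(read_position(),read_contact_force(),read_time_s())
c=cam('wrist','w3.png'); c2=cam('top','t3.png')
for q in (c2,c):
  try: print(marks(q,C))
  except Exception as e: print(e)
E
```

```text
attempt to get argmax of an empty sequence
[ 0.55408619 -0.11563492  0.07399273] [-0.0120965  -0.37887294 -0.20228086] 10.1
{'ctr': array([ 0.5486, -0.057 ]), 'index': np.float64(2.062630504030194), 'index_n': 30, 'index_r': (np.float64(0.0363), np.float64(0.0625)), 'red': np.float64(2.128145466127675), 'red_n': 27, 'red_r': (np.float64(0.0746), np.float64(0.0931))}
attempt to get argmax of an empty sequence
```

View pics/w3.png

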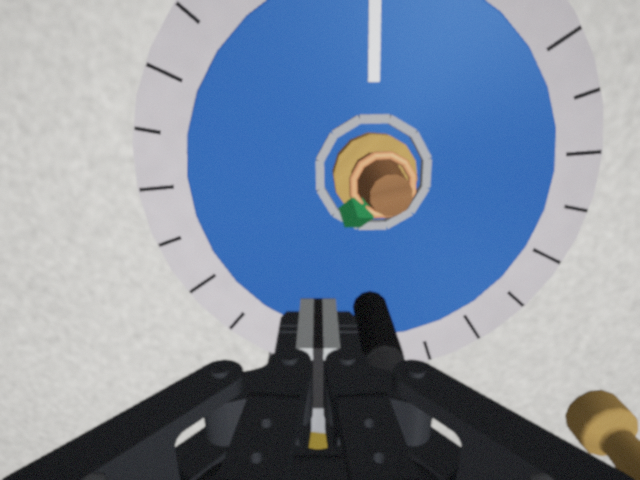

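```bash
python3 - <<'E'
from h import *
Z=.074
t=-1.11+.047
move_linear(toolpos(t,.021,Z),rv(t+np.pi/2),speed=.015)
c2=cam('top'); print(marks(c2,C))
move_linear(toolpos(t,.030,Z),speed=.04)
move_linear(toolpos(t,.045,.20),speed=.15)
print(read_time_s())
c=cam('wrist','w4.png'); c2=cam('top','t4.png')
for q in (c2,c):
  try: print(marks(q)); print(marks(q,C))
  except Exception as e: print(e)
E
```

```text
{'ctr': array([ 0.5486, -0.057 ]), 'index': np.float64(2.1062282621795), 'index_n': 29, 'index_r': (np.float64(0.0372), np.float64(0.0626)), 'red': np.float64(2.128145466127675), 'red_n': 27, 'red_r': (np.float64(0.0746), np.float64(0.0931))}
11.9583
{'ctr': array([ 0.54777485, -0.05678105]), 'index': np.float64(2.094121325901826), 'index_n': 29, 'index_r': (np.float64(0.0366), np.float64(0.062)), 'red': np.float64(2.1207368031913965), 'red_n': 26, 'red_r': (np.float64(0.0747), np.float64(0.0924))}
{'ctr': array([ 0.5486, -0.057 ]), 'index': np.float64(2.1062282621795), 'index_n': 29, 'index_r': (np.float64(0.0372), np.float64(0.0626)), 'red': np.float64(2.128145466127675), 'red_n': 27, 'red_r': (np.float64(0.0746), np.float64(0.0931))}
{'ctr': array([ 0.54830048, -0.05709492]), 'index': np.float64(2.0849411429862004), 'index_n': 329, 'index_r': (np.float64(0.0362), np.float64(0.0625)), 'red': np.float64(2.109050356843132), 'red_n': 181, 'red_r': (np.float64(0.0743), np.float64(0.0889)), 'tab': array([ 0.03641368, -0.10599439])}
{'ctr': array([ 0.5486, -0.057 ]), 'index': np.float64(2.0911516125200644), 'index_n': 329, 'index_r': (np.float64(0.0363), np.float64(0.0626)), 'red': np.float64(2.1127926196726268), 'red_n': 181, 'red_r': (np.float64(0.0744), np.float64(0.089)), 'tab': array([ 0.03611416, -0.1060893 ])}
```

View pics/w4.png

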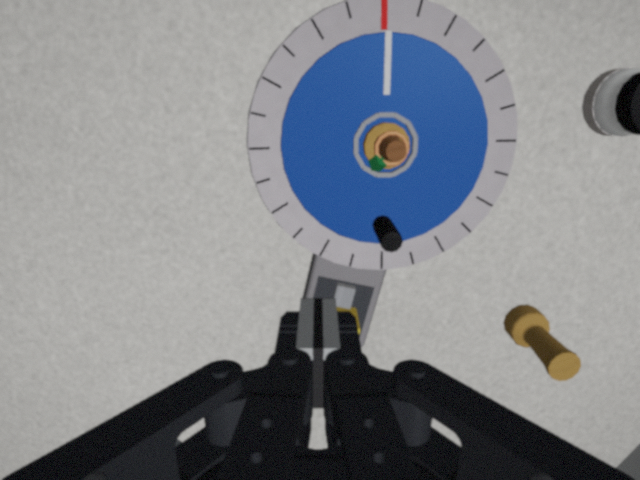

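The marks are nearly lined up: index end at (388,33), red line at (384,15), about 0.02 rad still to go. I'll measure the gap with line fits, which don't depend on the dial centre, then finish with a small push.

```bash
cat >> h.py <<'E'
def gap(c,ctr=C):
    """lateral offset (index-red, CCW +) at r=71 mm as angle, from line fits; also each mark's centroid"""
    m=masks(c); H,W=m['red'].shape; uv=np.stack(np.meshgrid(np.arange(W),np.arange(H)),-1).reshape(-1,2); L={}
    for k,mk,z,lo,hi in (('index',m['white'],.042,.034,.067),('red',m['red'],.034,.072,.094)):
        P=ray(c,uv,z)[:,:2]-ctr; rr=np.hypot(*P.T)
        if k=='index':
            b=(m['blue']); 
        s=mk.reshape(-1)&(rr>lo)&(rr<hi)
        n,l,st,_=cv2.connectedComponentsWithStats(s.reshape(H,W).astype(np.uint8)); i=1+np.argmax(st[1:,4]); Q=P[l.reshape(-1)==i]
        vx,vy,x,y=cv2.fitLine(Q.astype(np.float32),cv2.DIST_L2,0,1e-4,1e-4).ravel()
        d=np.array([vx,vy]); p=np.array([x,y]); 
        if d@p<0:d=-d
        L[k]=(p,d)
    u=L['index'][0]/np.hypot(*L['index'][0]); t=np.array([-u[1],u[0]])
    out=[]
    at=lambda k,r:L[k][0]+L[k][1]*((r-L[k][0]@u)/(L[k][1]@u))
    off=(at('index',.071)-at('red',.071))@t/.071
    dirs={k:float(np.arctan2(*L[k][1][::-1])) for k in L}
    ctrless=[(at('index',.071)-at('red',.071))@t, float((L['index'][0])@t)]
    return off,dirs
E
python3 - <<'E'
from h import *
for n in('top','wrist'): print(n,gap(cam(n)))
E
```

```text
top (np.float32(-0.027635269), {'index': 2.10561203956604, 'red': 2.10294771194458})
wrist (np.float32(-0.020414), {'index': 2.0940616130828857, 'red': 2.125107526779175})
```

```bash
python3 - <<'E'
from h import *
Z=.074; t=-1.063+.023
move_linear(toolpos(t,.045,Z),rv(t+np.pi/2),speed=.15,guard=10)
move_linear(toolpos(t,.026,Z),speed=.04); move_linear(toolpos(t,.021,Z),speed=.012)
move_linear(toolpos(t,.030,Z),speed=.04)
move_linear(toolpos(t,.060,.20),speed=.15)
print(read_time_s())
c=cam('wrist','w5.png'); c2=cam('top','t5.png')
for q in (c2,c):
  print(gap(q)); m=marks(q,C); print(m['index'],m['red'])
E
```

```text
15.7333
(np.float32(-0.0092220735), {'index': 2.1108555793762207, 'red': 2.10294771194458})
2.1304133535195553 2.128145466127675
(np.float32(0.0022586565), {'index': 2.1174890995025635, 'red': 2.1120834350585938})
2.1155942089501925 2.1136505392644165
```

View pics/w5.png

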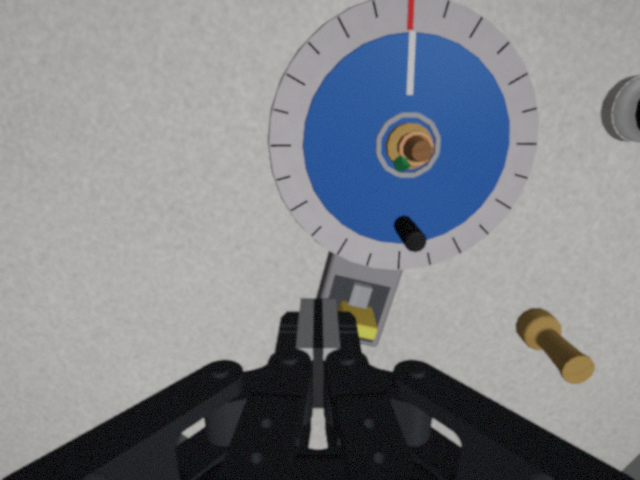

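The marks are lined up: the index end at (411,32) meets the red line at (411,28), and the gap is within 0.003 rad. Next is the lock tab.

```bash
python3 - <<'E'
from h import *
a=0.286+np.pi/2; d=np.array([np.cos(a),np.sin(a)]); o=rv(a+np.pi); P=lambda s,z:[*(C-s*d),z]
move_pose(P(.180,.20),o); print(read_time_s())
c=cam('top'); print(gap(c)[0])
print(move_linear(P(.175,.069),o,speed=.15,guard=10))
print(move_linear(P(.150,.069),speed=.06,guard=15), np.round(read_contact_force(),1))
for s in (.140,.112):
    g=move_linear(P(s,.069),speed=.02,guard=18)
    print(g,(C-np.array(read_position())[:2])@d, read_position()[2], np.round(read_contact_force(),1),read_time_s())
    if g: break
c=cam('wrist','w6.png')
move_linear(P(.165,.069),speed=.08); move_linear(P(.19,.20),speed=.15)
print(read_time_s()); c=cam('wrist','w7.png'); c2=cam('top','t7.png')
for q in (c2,c):
  try: print(gap(q)); m=marks(q,C); print(m['index'],m['red'],m.get('tab'))
  except Exception as e: print(e)
E
```

```text
17.2
-0.010622361
False
False [-0.7 -0.2  0.2]
False 0.13979776210099373 0.0689783985623853 [ 0.7 -0.6 -0. ] 19.4917
True 0.12987435472175995 0.06911706828243011 [ 2.9 -4.5  0.4] 20.2333
21.9167
(np.float32(-0.010622361), {'index': 2.1093268394470215, 'red': 2.10294771194458})
2.1288102640447395 2.128145466127675 [ 0.03142335 -0.10660746]
attempt to get argmax of an empty sequence
```

View pics/w7.png

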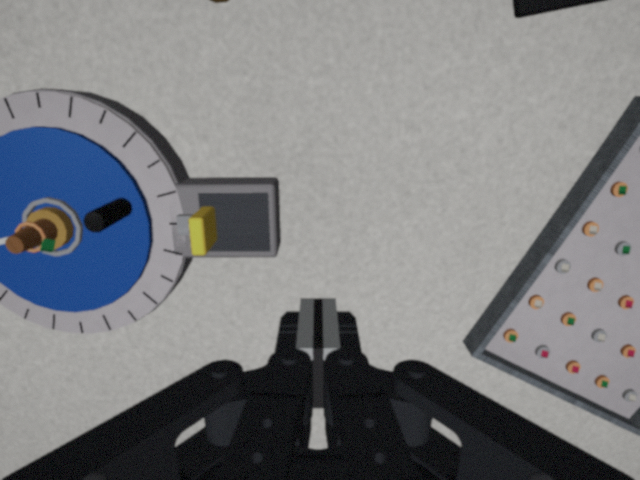

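View pics/w6.png

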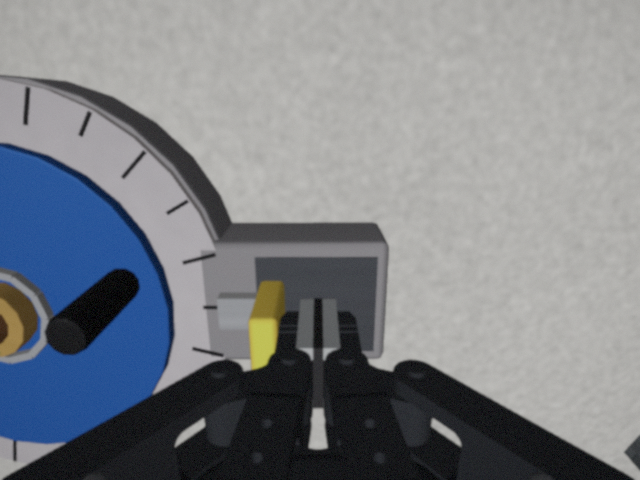

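The tab now stands near the dial, at (203,230) in the wrist picture and 0.111 m from the axis against 0.112 when home. I'll press once more to confirm the hard stop, then look at the marks again from above.

```bash
python3 - <<'E'
from h import *
a=0.286+np.pi/2; d=np.array([np.cos(a),np.sin(a)]); o=rv(a+np.pi); P=lambda s,z:[*(C-s*d),z]
move_linear(P(.160,.069),o,speed=.15,guard=10); move_linear(P(.135,.069),speed=.08,guard=10)
g=move_linear(P(.118,.069),speed=.01,guard=25)
print(g,(C-np.array(read_position())[:2])@d, np.round(read_contact_force(),1),read_time_s())
move_linear(P(.165,.069),speed=.08); move_linear(P(.19,.20),speed=.15)
t=-1.04
move_pose(toolpos(t,.060,.20),rv(t+np.pi/2)); print(read_time_s())
c=cam('wrist','w8.png'); c2=cam('top','t8.png')
for q in (c2,c):
  print(gap(q)); m=marks(q,C); print(m['index'],m['red'],m.get('tab'))
cs=cam('scene','s8.png')
E
```

```text
True 0.1298504748473735 [ 3.1 -3.4 -0. ] 24.4917
27.4833
(np.float32(-0.010622361), {'index': 2.1093268394470215, 'red': 2.10294771194458})
2.1288102640447395 2.128145466127675 None
(np.float32(-0.00046348362), {'index': 2.1135458946228027, 'red': 2.1050302982330322})
2.116007143890461 2.114554286959424 [ 0.02495747 -0.09929053]
```

View pics/w8.png

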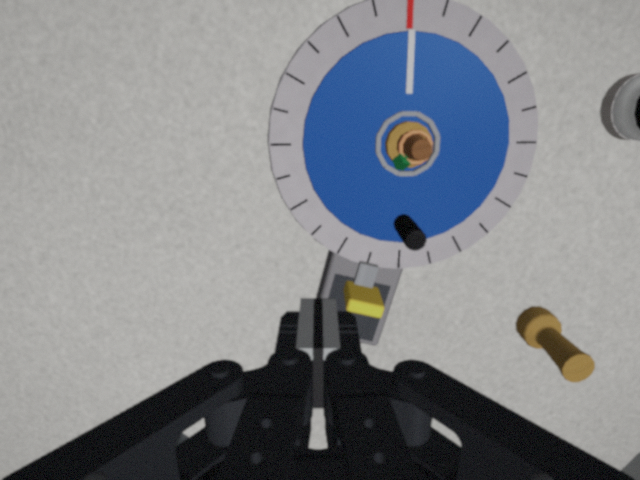

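View pics/s8.png

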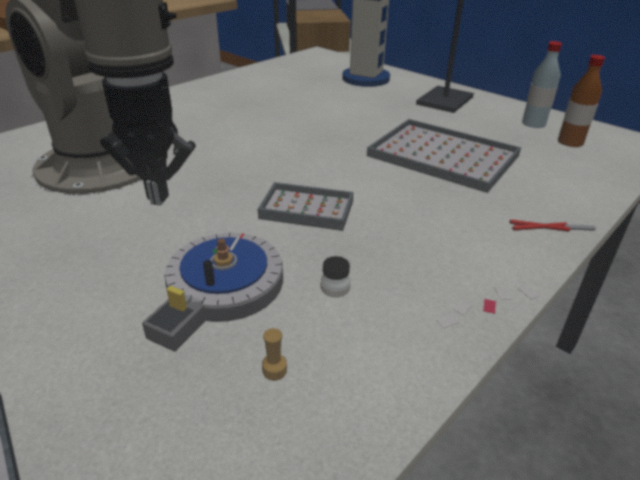

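The marks are still lined up, with the white end at (411,32) under the red at (411,28). The tab is home at (367,298), the stand is in its seat and the bystanders are where they were.

```bash
python3 -c "
from rig import *
job_done(); print(read_time_s())"
```

```text
the job is handed in; nothing more can be done
the job is handed in; nothing more can be done
```

I pushed the dial counter-clockwise by its stud, about 1.8 rad, in one long arc and two small corrections. Then I pushed the yellow tab home with the shut fingertips and handed the job in after about 27.5 s of the 58 s allowed.

- **Marks:** the last wrist-camera checks, taken after the lock push, put the index within about 0.002 rad of the red line. The coarser top camera gave 0.001 rad from the mark centres and -0.011 rad from its line fit. I trusted the wrist view, where a pixel covers far less.
- **Lock tab:** two separate presses stopped at the same point, 129.9 mm from the axis at the tool centre. After the first press, the top camera put the tab about 111 mm from the axis, against 112 mm when home. One other tab reading, from the last wrist picture (about 102 mm), disagreed. It also counted the tab's side face, so I did not rely on it.
- **Surroundings:** the ring stand is still seated, and by eye the tray, jar and punch look unmoved in the pictures. The gripper was clear of everything at hand-in.

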